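# Gauge a guide tube and show the rod tip to the viewer

### The job

Take the gauge rod off its cradle, slide its thin shaft down the sloping guide tube until the collar stops against the tube's mouth, then draw it right out again. Finish while still holding the rod in the gripper, still and level, with its tip about 2 cm above the middle of the round window on top of the viewer, the rod touching nothing else. Never let the rod touch the viewer, and leave the two specimen pucks and the computer mouse where they are.

Things in the scene. Friction and masses are not known exactly. Their poses are not given: they have to be found in the camera images.
- gauge_rod: Loose gauge rod, 0.22 kg, +x axis along it to the tip, origin on its axis at the collar's front face. Ahead: steel shaft 10 mm dia, 95 mm long, last 6 mm tapered to 4. Behind: collar 28 mm dia, 8 thick, then black square handle 16 x 16 x 80 mm; grip it at x -30 to -65. Mass centre x about -20. Starts level on the cradle, handle sides upright, axis 55 mm above table, tip roughly to the robot.
- rod_tip (a point): The end of the gauge rod's shaft, on its axis, 95 mm in front of the collar's front face.
- cradle: Fixed aluminium cradle, base 170 x 60 x 10 mm, its centre at x = +40 mm, y = 0; origin on the table. Two slotted saddles 10 mm thick, 44 wide: at x = +105 mm under the handle's rear end (53 mm high), at x = -25 mm under the shaft (56 mm high). The rod lies along its x axis, tip to -x, and lifts straight up.
- fixture: Fixed steel base of the guide tube, 165 x 90 mm, 12 mm thick, reaching from x = -75 to +90 mm; origin on the table. The tube rises towards +x; the middle of its mouth is at x = 50 mm, 90 mm above the table. An aluminium block 54 mm high stands behind the tube's lower end, x -74 to -40 mm.
- guide_tube: Fixed sloping steel guide tube, 29 mm outside, 15 mm bore, 105 mm long, straight, plain flat mouth, the bore deeper than the shaft is long. Origin at the centre of the mouth; its +z axis points out of the mouth along the tube's axis, 35 degrees above level and roughly away from the robot. The rod goes in along -z.
- viewer: Fixed upward-looking viewer: white box with a black square stage plate 120 x 120 mm on top, 66 mm above the table, with two black knobs at its sides; origin at the centre of its underside.
- window (a point): Centre of the viewer's round window (40 mm in diameter with a steel rim), flush with the top of the stage plate, 66 mm above the table.
- specimen0: Loose black specimen puck, 32 mm in diameter, 20 mm high; a bystander. Origin at the centre of its underside.
- specimen1: Another such specimen puck; a bystander.
- mouse: Loose black computer mouse without a cable, 100 x 58 x 33 mm; a bystander. Origin at the centre of its underside.
Mind the look-alikes: they are no part of the job. Leave any pink or red look-alike of the gauge_rod alone.

How it is judged:
On the way, in this order (a step that is already met when the one before it is completed fails the run):
1. the rod is in the guide tube with its collar stopped against the mouth (z of gauge_rod in the frame of guide_tube below 0.0025 m and distance between gauge_rod and guide_tube below 0.006 m and angle between the x axis of gauge_rod and the z axis of guide_tube, either way round below 0.1 rad and z of rod_tip in the frame of guide_tube below -0.08 m), for 0.1 s.
2. the rod is drawn right out of the tube (z of rod_tip in the frame of guide_tube above 0.003 m), for 0.1 s.
At the end, for the whole second after the job is handed in: The gripper still holds the rod (more than 2 N), still (under 20 mm/s) and level within 6 degrees, its tip within 15 mm sideways of the window's centre and 8 to 35 mm above the window; the rod touches neither viewer, cradle nor fixture (horizontal distance between rod_tip and window below 0.015 m and z of rod_tip in the frame of window between 0.008 and 0.035 m and angle between gauge_rod's own x axis and vertical between 1.466 and 1.676 rad and contact force between gauge_rod and the fingers above 2 N and contact force between gauge_rod and viewer below 0.1 N and contact force between gauge_rod and cradle below 0.1 N and contact force between gauge_rod and fixture below 0.1 N and linear speed of gauge_rod below 0.02 m/s); the arm keeps its last pose, push and grip.
It fails at once if the rod touches the viewer (contact force between gauge_rod and viewer above 0.5 N).
It fails at once if a specimen puck or the mouse is moved more than 15 mm (distance of any of specimen0, specimen1, mouse from where it was at the start of the episode above 0.015 m).
It also fails if it takes over 54 s, if anything falls off the work surface, if the arm or the gripper's body presses on something with over 40 N, if the wrist force passes 120 N, or if a joint passes its speed limit or range.

### The arm

A 6-joint arm with a two-finger parallel gripper is mounted at the origin on the work surface. World frame = base frame: x ahead of the robot, y to its left, z up, the work surface at z = 0. Lengths are in m, angles in rad, forces in N, time in s.
With the tool pointing down it reaches from about 0.375 to 0.75 m from the base axis. Payload 9 kg.
Tool frame: the origin (TCP) lies at the very end of the fingers, on their centre line; the grasp point (between the pads) lies robot.tcp_to_grasp behind it (robot.tcp_to_grasp is the distance from the TCP to the grasp point, in m); z points along the fingers, y is the line along which they close (so a half turn about z gives the same grasp; the last joint's range is limited). The gripper opens to 85 mm and grips with 20 to 120 N. Pads are 22 mm wide; open, the fingers measure 114 mm over their backs; the gripper's body (76 mm by 85 mm) begins 54 mm behind the grasp point. The pads swing forward as they close: fully open they stand 13 mm farther back than shut.
Start: joints at [-1.425, 0.104, 0.097, 1.564, 0, 1.353], TCP at [0.214, -0.561, 0.231] pointing down, gripper open.
Joint ranges: [-2.99, 2.99], [-0.84, 1.86], [-1.1, 1.16], [-1.84, 2.11], [-1.51, 1.56], [-3.14, 3.14]. Speed limits (rad/s): [2.22, 2.22, 2.57, 3.14, 3.14, 3.14].

### API

Orientations are given as a rotation vector (axis times angle).
In Python, from plant import robot gives the robot as it stands. The module is installed in compiled form; this text tells all that it offers.
- The arm moves only by the tool move_arm, never from a script. Its argument "steps" is a list that holds one entry, the list of rows, each a list of 6 numbers: the shift along the tool's x, y, z in m, then the turn, a rotation vector about the tool's x, y, z in units of 8 degrees (1.0 is 8 degrees). A call has 1 to 5 rows; each row shifts and turns the commanded pose from where the row before left it, along the tool's axes as they then stand; what a row does not reach is not made up. A row lasts 1/10 s, in which the tool goes at most 50 mm and 8.59 degrees, less where a joint would pass 70% of its speed; a pose out of reach is approached as far as the arm can. A call with a gripper value outside its range is refused whole. "grip" is the opening, from 0 (shut) to 1 (fully open), set as the call begins (left out, the last holds). The fingers move at their own pace and stop on an object; "newtons" is the grip in N (left out, the last holds). Time passes only in rows, so rows that do not move let the fingers close. It gives the time, the measured TCP pose, the force, the opening and the grip force at its end, in the units of the state.
- robot.sense(): the state, without advancing time (a new reading comes with each control period).
- robot.camera(name): name is "side" or "top"; returns the picture (420x560x3 uint8, red, green, blue); there is no depth.
- robot.camera_info(name): a dict with "K" (3x3 intrinsics, pixels), "rvec" (rotation vector, rad) and "tvec" (3), from world to camera coordinates, as OpenCV has them. Camera axes: x right, y down, z forward; pixel columns grow to the right and rows downward; lengths in m; the calibration is good to about 2 mm. A picture is of the moment at which its call begins. camera_info takes no time and is no camera call.
- robot.job_done(): hands the job in; it is judged then, once.
The state is a dict: "clock": time; "joint_positions": joint angles; "qvel": joint speeds; "joint_efforts": joint torques, N m; "eef_pos": TCP position; "eef_rot": TCP orientation; "ft_force": force on the tool from outside, world axes, zero at the start; "moment": the same for the moment, N m; "grip_width": finger opening in m; "grip_force": force on a finger pad.
Only numpy, scipy, OpenCV 4.12 (cv2) and the standard library are available. Lean on these libraries where they do the work, as an engineer would, in place of code of your own. Each camera call takes 0.05 s, during which the arm holds its last target. There are 200 camera calls.

## Working session

There is one attempt and no reset: what is moved stays moved. The work goes in short steps, Python scripts to look and compute and a tool call to move; the robot and the scene stay as the last step left them, time stands still between calls to the robot, and variables do not carry over. Pictures are saved under pics/ and viewed, at most 12 in all, crops included, and the job is handed in when it is done.

Besides the shell and the picture viewer there is one more tool, called after "Request:" by a JSON object that holds its "fn" and its "kwargs". move_arm: Moves the arm, as the interface text tells. Its arguments: {"type":"object","properties":{"steps":{"type":"array","items":{"type":"array","items":{"type":"array","items":{"type":"number"}}}},"grip":{"type":"number"},"newtons":{"type":"number"}},"required":["steps"]}

```bash
mkdir -p pics
python3 - <<'E'
from plant import robot
import cv2,numpy as np
for n in("side","top"):
    cv2.imwrite(f"pics/{n}0.png",robot.camera(n)[:,:,::-1])
    print(n,{k:np.round(v,3).tolist() for k,v in robot.camera_info(n).items()})
print(robot.sense(),robot.tcp_to_grasp)
E
```

```text
side {'K': [[489.094, 0.0, 284.039], [0.0, 489.094, 213.092], [0.0, 0.0, 1.0]], 'rvec': [0.462, -2.764, 1.169], 'tvec': [0.527, 0.247, 1.182]}
top {'K': [[433.527, 0.0, 276.074], [0.0, 433.527, 204.902], [0.0, 0.0, 1.0]], 'rvec': [2.181, -2.137, 0.177], 'tvec': [-0.126, 0.586, 1.066]}
{'clock': 0.1, 'joint_positions': array([-1.42471131e+00,  1.04648386e-01,  9.65265721e-02,  1.56389736e+00,
        2.29897148e-05,  1.35310531e+00]), 'qvel': array([ 0.00054038, -0.00206677,  0.00147401,  0.00176167, -0.00145694,
        0.00141747]), 'joint_efforts': array([ 6.16433797e-03, -5.58207929e+01,  5.04720676e+01,  1.29611857e-02,
       -2.43765608e-04, -2.84372184e-06]), 'eef_pos': array([ 0.21345867, -0.56041978,  0.23058367]), 'eef_rot': array([-3.08856763e+00, -5.68051613e-01, -1.04805420e-04]), 'ft_force': array([-0.25355945,  0.1537777 , -0.85041134]), 'moment': array([-0.00511619, -0.02236828, -0.01464688]), 'grip_force': 0.0, 'grip_width': 0.08547616447322895} 0.0187
```

View pics/side0.png

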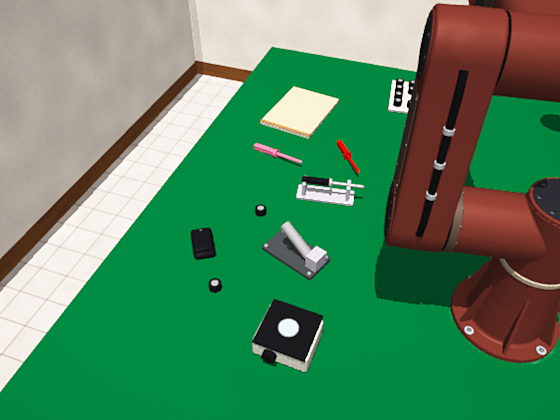

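View pics/top0.png

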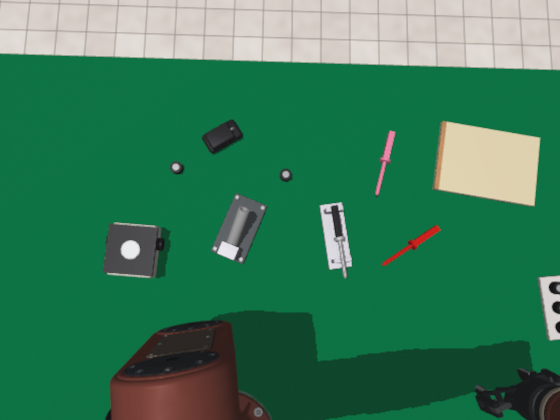

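Side: cradle and rod at about (330,190), tube (297,240), viewer (288,328), pucks (260,210) and (215,285), mouse (203,243). Top: viewer window (130,250), tube (240,225), rod (340,240). I'll zoom in next.

```bash
cat > h.py <<'E'
import numpy as np,cv2
from plant import robot
from scipy.spatial.transform import Rotation as R
def ray(n,p):
    c=robot.camera_info(n);K=np.array(c["K"]);M=R.from_rotvec(np.ravel(c["rvec"])).as_matrix();t=np.ravel(c["tvec"])
    return -M.T@t, M.T@np.linalg.solve(K,[p[0],p[1],1])
def plane(n,p,z):
    o,d=ray(n,p);return o+d*(z-o[2])/d[2]
def proj(n,X):
    c=robot.camera_info(n)
    return cv2.projectPoints(np.atleast_2d(np.array(X,float)),np.ravel(c["rvec"]),np.ravel(c["tvec"]),np.array(c["K"]),None)[0][:,0]
def tri(pt,ps):
    A=[];b=[]
    for n,p in(("top",pt),("side",ps)):
        o,d=ray(n,p);d/=np.linalg.norm(d);P=np.eye(3)-np.outer(d,d);A.append(P);b.append(P@o)
    return np.linalg.lstsq(np.vstack(A),np.hstack(b),rcond=None)[0]
E
python3 - <<'E'
import cv2,numpy as np
t=cv2.imread("pics/top0.png");s=cv2.imread("pics/side0.png")
def z(i,x,y,w,h,f):return cv2.resize(i[y:y+h,x:x+w],None,fx=f,fy=f,interpolation=cv2.INTER_CUBIC)
a=z(t,205,187,70,85,7);b=z(t,315,195,44,85,7)   # 490x595, 308x595
cv2.imwrite("pics/z1.png",np.hstack([a,b]))
a=z(s,255,212,80,70,7);b=z(s,290,170,80,40,5)
c=np.zeros((600,800,3),np.uint8);c[:490,:560]=a[:, :];
cv2.imwrite("pics/z2.png",a)
cv2.imwrite("pics/z3.png",z(s,290,165,80,45,10))
E
```

```text
(no output)
```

View pics/z1.png

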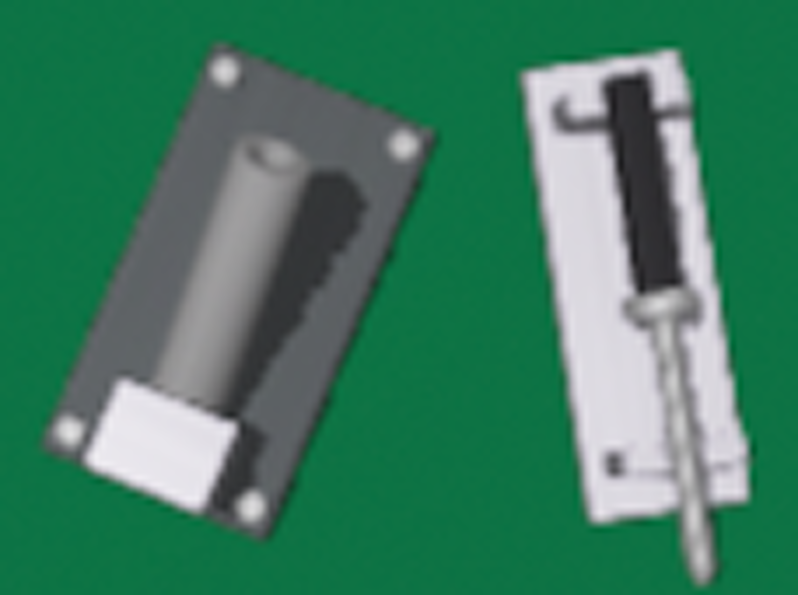

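View pics/z2.png

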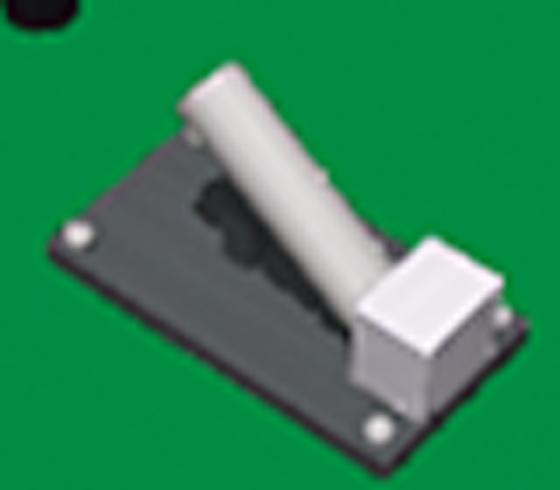

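Zoom (top): fixture base corners at crop (220,45),(437,132),(268,538),(45,450), tube mouth centre near (273,155). Cradle base corners (522,70),(680,50),(748,500),(590,523). Rod handle end (628,75), tip (705,582).

Run:
```python
from h import *
np.set_printoptions(precision=4,suppress=True)
f=lambda u,v,x0,y0:(x0+(u+.5)/7-.5,y0+(v+.5)/7-.5)
t=cv2.imread("pics/top0.png");s=cv2.imread("pics/side0.png")
def rectfit(im,n,x0,y0,w,h,z,lab):
    c=im[y0:y0+h,x0:x0+w].astype(int);g=c[...,1]-c[...,2]>25   # green table
    m=cv2.resize((~g).astype(np.uint8)*255,None,fx=4,fy=4,interpolation=cv2.INTER_CUBIC)
    cs,_=cv2.findContours((m>127).astype(np.uint8),0,cv2.CHAIN_APPROX_NONE);c=max(cs,key=cv2.contourArea)[:,0]
    P=np.array([plane(n,(x0+(u+.5)/4-.5,y0+(v+.5)/4-.5),z)[:2] for u,v in c])
    r=cv2.minAreaRect((P*1000).astype(np.float32));print(lab,"minrect",r)
rectfit(t,"top",205,187,70,85,.012,"fix")
C=[plane("top",f(*p,205,187),.012) for p in((220,45),(437,132),(268,538),(45,450))];C=np.array(C)
ax=(C[0]+C[1]-C[2]-C[3]);print("fix base centre",C.mean(0),"len",np.linalg.norm(ax)/2,"yaw",np.arctan2(ax[1],ax[0]),"w",np.linalg.norm(C[0]-C[1]))
yaw=np.arctan2(ax[1],ax[0]);o=C.mean(0)-.0075*np.array([np.cos(yaw),np.sin(yaw),0]);print("fix origin",o,"mouth",o+.05*np.array([np.cos(yaw),np.sin(yaw),0]))
mt=f(273,155,205,187);print("mouth by top plane",plane("top",mt,.09))
ms=(255+(207+.5)/7-.5,212+(86+.5)/7-.5);print("mouth tri",tri(mt,ms))
g=lambda u,v:f(u-490,v,315,195)
C=np.array([plane("top",g(*p),.010) for p in((522,70),(680,50),(748,500),(590,523))])
ax=(C[0]+C[1]-C[2]-C[3]);print("cradle centre",C.mean(0),"len",np.linalg.norm(ax)/2,"yaw",np.arctan2(ax[1],ax[0]))
a=plane("top",g(628,75),.063);b=plane("top",g(705,584),.055);c=plane("top",g(662,290),.065)
print("rod rear",a,"tip",b,"col",c,"len",np.linalg.norm((a-b)[:2]),"yaw rear-tip",np.arctan2(*(a-b)[:2][::-1]))
for n,im,x0,y0,w,h in(("top",t,112,235,35,30),("side",s,270,312,36,32)):
    m=(im[y0:y0+h,x0:x0+w].min(2)>120).astype(np.uint8)
    cs,_=cv2.findContours(m,0,cv2.CHAIN_APPROX_NONE);k=max(cs,key=cv2.contourArea);e=cv2.fitEllipse(k);p=(e[0][0]+x0,e[0][1]+y0)
    print("window",n,p,e[1],plane(n,p,.066))
# pucks, mouse rough
for nm,p,z in(("p0",(177,168),.02),("p1",(286,175),.02),("mouse",(223,137),.03)):print(nm,plane("top",p,z))
```

```text
fix minrect ((529.955322265625, -18.86048126220703), (92.29242706298828, 166.5272674560547), 68.63562774658203)
fix base centre [ 0.5305 -0.0199  0.012 ] len 0.1636586094795344 yaw -0.37086554380334974 w 0.08808324682823832
fix origin [ 0.5236 -0.0172  0.012 ] mouth [ 0.5702 -0.0354  0.012 ]
mouth by top plane [ 0.5709 -0.0337  0.09  ]
mouth tri [ 0.57   -0.0338  0.0885]
cradle centre [ 0.517 -0.271  0.01 ] len 0.17029461108283095 yaw 0.14959136652257746
rod rear [ 0.5881 -0.2602  0.063 ] tip [ 0.4076 -0.2887  0.055 ] col [ 0.5108 -0.272   0.065 ] len 0.18270131380991897 yaw rear-tip 0.15691137377808945
window top (129.88116264343262, 249.39831638336182) (18.449689865112305, 19.2696475982666) [0.4676 0.2426 0.066 ]
window side (287.9650077819824, 327.3806486129761) (17.80861473083496, 20.458364486694336) [0.4673 0.2427 0.066 ]
p0 [0.6842 0.1478 0.02  ]
p1 [ 0.6722 -0.1392  0.02  ]
mouse [0.7684 0.0292 0.03  ]
```

View pics/z3.png

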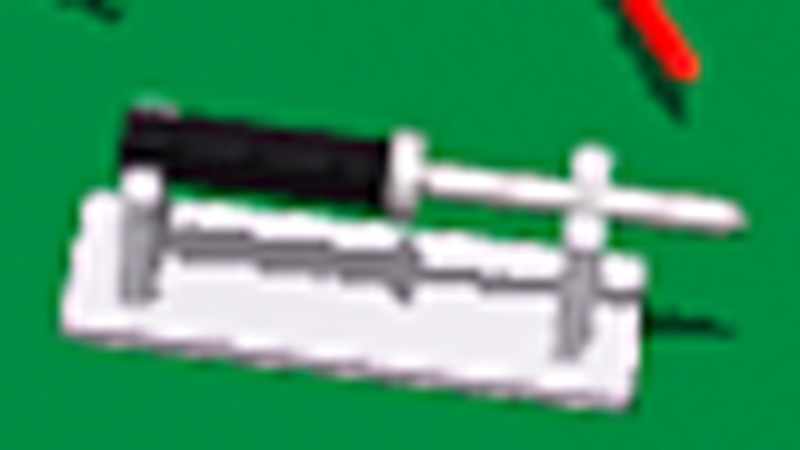

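Side zoom: the rod lies level on the cradle. The handle spans crop (125–390,155), the collar is at (405,172) and the tip at (740,218). All measurements agree, so I'll turn the tool about 168° first, which keeps joint 6 near its middle for the tube.

Request:
{"fn": "move_arm", "kwargs": {"steps": [[[0,0,0,0,0,-1],[0,0,0,0,0,-1],[0,0,0,0,0,-1],[0,0,0,0,0,-1],[0,0,0,0,0,-1]]]}}

```text
clock: 0.6
eef_pos: [0.2135, -0.5605, 0.2308]
eef_rot: [-2.704, -1.598, -0.0]
ft_force: [0.8, -0.8, -0.3]
grip_width: 0.0854
grip_force: 0.0
```

Request:
{"fn": "move_arm", "kwargs": {"steps": [[[0,0,0,0,0,-1],[0,0,0,0,0,-1],[0,0,0,0,0,-1],[0,0,0,0,0,-1],[0,0,0,0,0,-1]]]}}

```text
clock: 1.1
eef_pos: [0.2135, -0.5605, 0.2309]
eef_rot: [-1.994, -2.427, -0.001]
ft_force: [0.8, 0.2, -0.3]
grip_width: 0.0855
grip_force: 0.0
```

Request:
{"fn": "move_arm", "kwargs": {"steps": [[[0,0,0,0,0,-1],[0,0,0,0,0,-1],[0,0,0,0,0,-1],[0,0,0,0,0,-1],[0,0,0,0,0,-1]]]}}

```text
clock: 1.6
eef_pos: [0.2135, -0.5605, 0.2309]
eef_rot: [-1.044, -2.963, -0.001]
ft_force: [0.4, 0.2, 0.1]
grip_width: 0.0851
grip_force: 0.0
```

Request:
{"fn": "move_arm", "kwargs": {"steps": [[[0,0,0,0,0,-1],[0,0,0,0,0,-1],[0,0,0,0,0,-1],[0,0,0,0,0,-1],[0,0,0,0,0,-1]]]}}

```text
clock: 2.1
eef_pos: [0.2135, -0.5605, 0.2308]
eef_rot: [0.032, -3.141, -0.001]
ft_force: [-0.4, 0.2, -0.5]
grip_width: 0.0855
grip_force: 0.0
```

Request:
{"fn": "move_arm", "kwargs": {"steps": [[[0,0,0,0,0,-1],[0,0,0,0,0,0]]]}}

```text
clock: 2.3
eef_pos: [0.2135, -0.5606, 0.2309]
eef_rot: [0.246, -3.132, -0.001]
ft_force: [-0.7, -0.2, 0.6]
grip_width: 0.0854
grip_force: 0.0
```

```bash
cat >> h.py <<'E'
np.set_printoptions(precision=4,suppress=True)
TG=robot.tcp_to_grasp
def frame(x,z):   # tool axes from x and z
    x=np.array(x)/np.linalg.norm(x);z=np.array(z)/np.linalg.norm(z);return np.column_stack([x,np.cross(z,x),z])
def goto(grasp,Rt):
    s=robot.sense();Rc=R.from_rotvec(s["eef_rot"]);p=np.array(grasp)+Rt[:,2]*TG
    d=p-s["eef_pos"];w=(Rc.inv()*R.from_matrix(Rt)).as_rotvec()
    print("t",s["clock"],"pos",s["eef_pos"],"j",s["joint_positions"],"F",s["ft_force"],"gw",s["grip_width"],s["grip_force"])
    print("shift if shift first",Rc.inv().apply(d),"| turn units",w/np.radians(8),"| shift if turned first",Rt.T@d)
E
python3 - <<'E'
from h import *
y=.155
goto([.549,-.2665,.055],frame([-np.cos(y),-np.sin(y),0],[0,0,-1]))
E
```

```text
t 2.3 pos [ 0.2135 -0.5606  0.2309] j [-1.4247  0.1044  0.0968  1.5639  0.     -1.5812] F [-0.6718 -0.2245  0.6097] gw 0.08541346170660741 0.0
shift if shift first [-0.3772  0.238   0.1948] | turn units [0.005  0.0002 0.0105] | shift if turned first [-0.3769  0.2387  0.1946]
```

Request:
{"fn": "move_arm", "kwargs": {"steps": [[[-0.038,0.024,0,0,0,0],[-0.038,0.024,0,0,0,0],[-0.038,0.024,0,0,0,0],[-0.038,0.024,0,0,0,0],[-0.038,0.024,0,0,0,0]]]}}

```text
clock: 2.8
eef_pos: [0.3839, -0.4115, 0.2312]
eef_rot: [-0.234, 3.133, -0.0]
ft_force: [0.3, -0.6, 0.5]
grip_width: 0.0852
grip_force: 0.0
```

Request:
{"fn": "move_arm", "kwargs": {"steps": [[[-0.038,0.024,0,0,0,0],[-0.038,0.024,0,0,0,0],[-0.038,0.024,0,0,0,0],[-0.038,0.024,0,0,0,0],[-0.035,0.022,0,0,0,0]]]}}

```text
clock: 3.3
eef_pos: [0.5507, -0.2659, 0.2311]
eef_rot: [0.235, -3.133, -0.0]
ft_force: [0.1, -0.8, -0.6]
grip_width: 0.0853
grip_force: 0.0
```

Request:
{"fn": "move_arm", "kwargs": {"steps": [[[0,0,0.04,0,0,0],[0,0,0.04,0,0,0],[0,0,0.03,0,0,0],[0,0,0,0,0,0]]]}}

```text
clock: 3.7
eef_pos: [0.547, -0.2655, 0.1161]
eef_rot: [0.236, -3.127, -0.009]
ft_force: [-0.6, 0.4, -0.2]
grip_width: 0.0854
grip_force: 0.0
```

Run:
```python
from h import *
y=.155
goto([.549,-.2665,.055],frame([-np.cos(y),-np.sin(y),0],[0,0,-1]))
t=robot.camera("top");s=robot.camera("side")
a=cv2.resize(t[190:290,300:380],None,fx=5,fy=5);b=cv2.resize(s[130:230,290:350],None,fx=5,fy=5)
cv2.imwrite("pics/g1.png",np.hstack([a,b])[:,:,::-1])
```

```text
t 3.7 pos [ 0.547  -0.2655  0.1161] j [-0.6667  0.1487 -0.0637  1.3665 -0.0001 -0.8175] F [-0.5721  0.3847 -0.1714] gw 0.08539312287729493 0.0
shift if shift first [-0.0023 -0.0017  0.0798] | turn units [ 0.0421 -0.0403 -0.0301] | shift if turned first [-0.0018 -0.0013  0.0798]
```

View pics/g1.png

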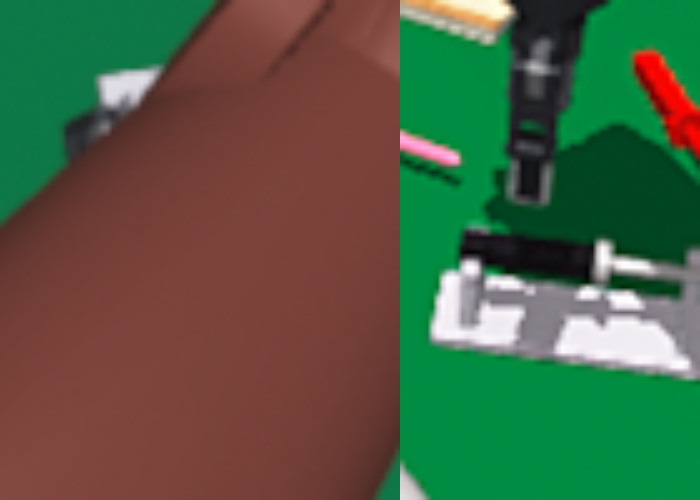

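The side view shows the open fingers above the middle of the handle. I'll descend and grip.

Request:
{"fn": "move_arm", "kwargs": {"steps": [[[-0.002,-0.001,0.025,0,0,0],[0,0,0.025,0,0,0],[0,0,0.02,0,0,0],[0,0,0.01,0,0,0],[0,0,0,0,0,0]]], "grip": 1}}

```text
clock: 4.3
eef_pos: [0.5517, -0.2686, 0.0418]
eef_rot: [-0.24, 3.132, -0.0]
ft_force: [-0.9, 0.2, 0.4]
grip_width: 0.0856
grip_force: 0.0
```

Request:
{"fn": "move_arm", "kwargs": {"steps": [[[0,0,0,0,0,0],[0,0,0,0,0,0],[0,0,0,0,0,0],[0,0,0,0,0,0],[0,0,0,0,0,0]]], "grip": 0, "newtons": 70}}

```text
clock: 4.8
eef_pos: [0.5515, -0.2664, 0.0421]
eef_rot: [-0.243, 3.132, 0.006]
ft_force: [4.3, 3.8, 2.4]
grip_width: 0.0146
grip_force: 68.2
```

Request:
{"fn": "move_arm", "kwargs": {"steps": [[[0,0,0,0,0,0],[0,0,0,0,0,0],[0,0,0,0,0,0],[0,0,0,0,0,0],[0,0,0,0,0,0]]]}}

```text
clock: 5.3
eef_pos: [0.5516, -0.2664, 0.0421]
eef_rot: [-0.244, 3.132, 0.005]
ft_force: [-2.8, 10.5, 10.3]
grip_width: 0.0142
grip_force: 69.8
```

It gripped 6 mm higher than planned, with a side load. I'll regrip lower and better centred.

Request:
{"fn": "move_arm", "kwargs": {"steps": [[[0,0,0,0,0,0],[0,0,0,0,0,0],[0,0.002,0.006,0,0,0],[0,0,0,0,0,0],[0,0,0,0,0,0]]], "grip": 0.5}}

```text
clock: 5.8
eef_pos: [0.5509, -0.2662, 0.0348]
eef_rot: [0.242, -3.132, -0.001]
ft_force: [-0.6, -0.2, -0.0]
grip_width: 0.0425
grip_force: 0.0
```

Request:
{"fn": "move_arm", "kwargs": {"steps": [[[0,0,0,0,0,0],[0,0,0,0,0,0],[0,0,0,0,0,0],[0,0,0,0,0,0],[0,0,0,0,0,0]]], "grip": 0}}

```text
clock: 6.3
eef_pos: [0.5513, -0.2664, 0.0355]
eef_rot: [-0.242, 3.132, -0.0]
ft_force: [-0.9, 1.7, 3.5]
grip_width: 0.0147
grip_force: 68.5
```

Run:
```python
from h import *
y=.155
goto([.549,-.2665,.055],frame([-np.cos(y),-np.sin(y),0],[0,0,-1]))
```

```text
t 6.3 pos [ 0.5513 -0.2664  0.0355] j [-0.6634  0.1987 -0.1574  1.2145 -0.0001 -0.8177] F [-0.8538  1.6803  3.4622] gw 0.014721252003314837 68.51313471794128
shift if shift first [ 0.0023  0.0003 -0.0008] | turn units [-0.0019  0.0006 -0.0045] | shift if turned first [ 0.0023  0.0003 -0.0008]
```

Request:
{"fn": "move_arm", "kwargs": {"steps": [[[0,0,-0.01,0,0,0],[0,0,-0.03,0,0,0],[0,0,-0.04,0,0,0],[0,0,-0.04,0,0,0],[0,0,-0.04,0,0,0]]]}}

```text
clock: 6.8
eef_pos: [0.551, -0.2661, 0.1971]
eef_rot: [0.242, -3.132, 0.0]
ft_force: [0.8, -0.1, -1.9]
grip_width: 0.015
grip_force: 68.4
```

Request:
{"fn": "move_arm", "kwargs": {"steps": [[[0,0,-0.04,0,0,0],[0,0,0,0,0,0.95],[0,0,0,0,0,0.95],[0,0,0,0,0,0.95],[0,0,0,0,0,0.95]]]}}

```text
clock: 7.3
eef_pos: [0.5512, -0.2663, 0.2356]
eef_rot: [0.596, 3.084, -0.0]
ft_force: [0.1, 0.4, -1.9]
grip_width: 0.0148
grip_force: 68.4
```

```bash
cat >> h.py <<'E'
YT=-.372;M=np.array([.5705,-.0342,.09]);A=np.radians(35)
U=np.array([np.cos(YT)*np.cos(A),np.sin(YT)*np.cos(A),np.sin(A)])   # out of mouth
RT=frame(-U,[np.cos(YT)*np.sin(A),np.sin(YT)*np.sin(A),-np.cos(A)])
E
python3 - <<'E'
from h import *
goto(M+U*(.095+.04+.05),RT)
E
```

```text
t 7.3 pos [ 0.5512 -0.2663  0.2356] j [-0.6634  0.1426  0.1465  1.5746 -0.     -0.2816] F [ 0.1205  0.4207 -1.9167] gw 0.014787293204244038 68.41911792755127
shift if shift first [-0.0937  0.2242  0.0549] | turn units [-0.0219 -4.3742 -0.0675] | shift if turned first [-0.0471  0.2232  0.0999]
```

Request:
{"fn": "move_arm", "kwargs": {"steps": [[[0,0,0,0,-0.875,0],[0,0,0,0,-0.875,0],[0,0,0,0,-0.875,0],[0,0,0,0,-0.875,0],[0,0,0,0,-0.875,-0.07]]]}}

```text
clock: 7.8
eef_pos: [0.5513, -0.2662, 0.2363]
eef_rot: [0.465, 2.509, -0.15]
ft_force: [-1.0, 0.7, -0.9]
grip_width: 0.0151
grip_force: 68.5
```

Request:
{"fn": "move_arm", "kwargs": {"steps": [[[0,0.045,0,0,0,0],[0,0.045,0,0,0,0],[0,0.045,0,0,0,0],[0,0.045,0,0,0,0],[0,0,0,0,0,0]]]}}

```text
clock: 8.3
eef_pos: [0.6169, -0.0929, 0.2348]
eef_rot: [0.459, 2.515, -0.144]
ft_force: [-0.3, -0.9, -2.1]
grip_width: 0.0149
grip_force: 69.1
```

Run:
```python
from h import *
goto(M+U*(.095+.04+.05),RT)
```

```text
t 8.3 pos [ 0.6169 -0.0929  0.2348] j [-0.3556 -0.5896 -0.6262  0.9429 -0.0062  0.0036] F [-0.282  -0.9185 -2.1034] gw 0.014937296843598208 69.05658960342407
shift if shift first [-0.0513  0.037   0.0994] | turn units [ 0.0218 -0.1398  0.072 ] | shift if turned first [-0.049   0.0378  0.1003]
```

Request:
{"fn": "move_arm", "kwargs": {"steps": [[[-0.017,0.013,0.033,0,-0.14,0.07],[-0.016,0.012,0.033,0,0,0],[-0.016,0.012,0.034,0,0,0],[0,0,0,0,0,0],[0,0,0,0,0,0]]]}}

```text
clock: 8.8
eef_pos: [0.7192, -0.0995, 0.178]
eef_rot: [0.476, 2.496, -0.148]
ft_force: [0.6, 0.9, -1.2]
grip_width: 0.0147
grip_force: 69.0
```

Run:
```python
from h import *
goto(M+U*(.095+.04+.05),RT)
t=robot.camera("top");s=robot.camera("side")
cv2.imwrite("pics/top1.png",t[:,:,::-1]);cv2.imwrite("pics/side1.png",s[:,:,::-1])
a=cv2.resize(t[170:270,205:275],None,fx=5.5,fy=5.5,interpolation=2);b=cv2.resize(s[190:290,250:325],None,fx=5.5,fy=5.5,interpolation=2)
cv2.imwrite("pics/i1.png",np.hstack([a,b])[:,:,::-1])
st=robot.sense();Rc=R.from_rotvec(st["eef_rot"]).as_matrix();g=st["eef_pos"]-TG*Rc[:,2]
tip=g+Rc[:,0]*.145
for n in("top","side"):print(n,proj(n,[tip,M,g+Rc[:,0]*.05]))
```

```text
t 8.8 pos [ 0.7192 -0.0995  0.178 ] j [-0.2982 -0.2427 -0.4748  0.7329 -0.0441  0.0648] F [ 0.6389  0.9171 -1.2103] gw 0.014669263614266915 69.00214433670044
shift if shift first [-0.0016  0.0068 -0.0022] | turn units [-0.0149 -0.0261 -0.0303] | shift if turned first [-0.0016  0.0068 -0.0022]
top [[251.124  195.6959]
 [243.7586 208.8756]
 [263.6672 161.1043]]
side [[275.3349 209.4016]
 [283.6168 223.2066]
 [252.7269 180.3473]]
```

View pics/i1.png

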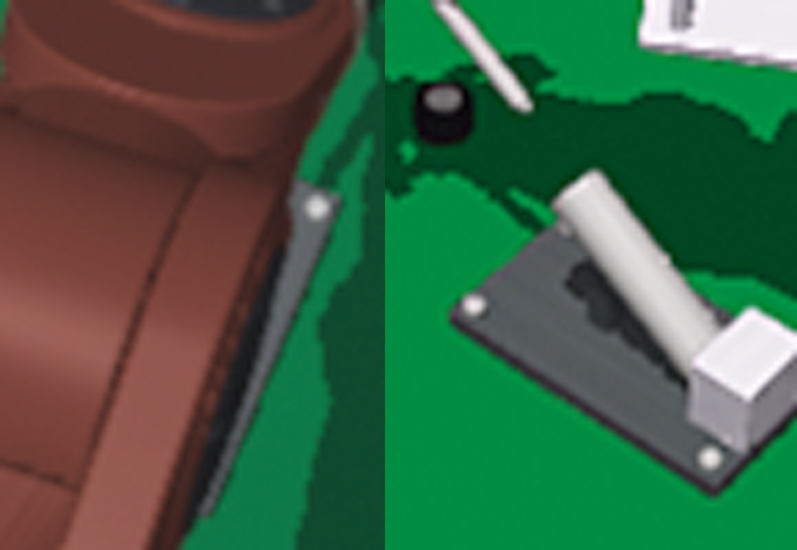

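The side view puts the tip at about (275.8,209.1), against a prediction of (275.3,209.4), and the mouth at about (284.5,224.5), in line with the rod. I'll make the fine correction and then advance.

Request:
{"fn": "move_arm", "kwargs": {"steps": [[[-0.001,0.007,-0.002,0,-0.03,-0.03],[0,0,0,0,0,0],[0,0,0,0,0,0]]]}}

```text
clock: 9.2
eef_pos: [0.7224, -0.0927, 0.1841]
eef_rot: [0.469, 2.487, -0.151]
ft_force: [0.2, 0.8, -2.2]
grip_width: 0.0146
grip_force: 69.1
```

```bash
cat > chk.py <<'E'
from h import *
goto(M+U*(.095+.04+.05),RT)
st=robot.sense();Rc=R.from_rotvec(st["eef_rot"]).as_matrix();g=st["eef_pos"]-TG*Rc[:,2]
for k in(.145,.05):print("in tube frame (tip, collar): along,lat y,lat z",(g+Rc[:,0]*k-M)@np.column_stack([U,RT[:,1],RT[:,2]]))
E
python3 chk.py
```

```text
t 9.2 pos [ 0.7224 -0.0927  0.1841] j [-0.2845 -0.2465 -0.4717  0.73   -0.052   0.0714] F [ 0.2249  0.7898 -2.2256] gw 0.01463105939990075 69.1159200668335
shift if shift first [ 0.0023 -0.0008  0.0024] | turn units [-0.01    0.0477  0.0001] | shift if turned first [ 0.0023 -0.0008  0.0024]
in tube frame (tip, collar): along,lat y,lat z [ 0.0422  0.0008 -0.0014]
in tube frame (tip, collar): along,lat y,lat z [ 0.1372  0.0008 -0.0021]
```

Request:
{"fn": "move_arm", "kwargs": {"steps": [[[0.01,-0.001,0.001,0,0.02,0],[0.01,0,0.001,0,0,0],[0.01,0,0,0,0,0],[0,0,0,0,0,0],[0,0,0,0,0,0]]]}}

```text
clock: 9.7
eef_pos: [0.6999, -0.0852, 0.1634]
eef_rot: [0.47, 2.492, -0.15]
ft_force: [0.5, -0.7, -1.8]
grip_width: 0.0153
grip_force: 69.2
```

```bash
python3 chk.py
```

```text
t 9.7 pos [ 0.6999 -0.0852  0.1634] j [-0.2829 -0.3069 -0.5576  0.7094 -0.0529  0.0732] F [ 0.4883 -0.6749 -1.8078] gw 0.015333633696223486 69.16520476341248
shift if shift first [-0.029   0.0004 -0.0009] | turn units [-0.0119  0.0129 -0.0014] | shift if turned first [-0.029   0.0004 -0.001 ]
in tube frame (tip, collar): along,lat y,lat z [ 0.011  -0.0004  0.0012]
in tube frame (tip, collar): along,lat y,lat z [ 0.106  -0.0004  0.0011]
```

Request:
{"fn": "move_arm", "kwargs": {"steps": [[[0.008,0,-0.001,0,0,0],[0.008,0,0,0,0,0],[0.008,0,0,0,0,0],[0,0,0,0,0,0]]]}}

```text
clock: 10.1
eef_pos: [0.6801, -0.0773, 0.149]
eef_rot: [0.47, 2.494, -0.15]
ft_force: [-0.1, 0.3, -2.0]
grip_width: 0.0152
grip_force: 69.2
```

```bash
python3 chk.py;python3 - <<'E'
from h import *
s=robot.camera("side")
cv2.imwrite("pics/i2.png",cv2.resize(s[180:290,240:340],None,fx=5,fy=5,interpolation=2)[:,:,::-1])
E
```

```text
t 10.1 pos [ 0.6801 -0.0773  0.149 ] j [-0.279  -0.3658 -0.6299  0.6981 -0.055   0.0762] F [-0.0753  0.289  -2.0092] gw 0.015193363796145101 69.15423274040222
shift if shift first [-0.0547  0.0004 -0.0005] | turn units [-0.012  -0.0012  0.0005] | shift if turned first [-0.0547  0.0004 -0.0005]
in tube frame (tip, collar): along,lat y,lat z [-0.0147 -0.0003  0.0005]
in tube frame (tip, collar): along,lat y,lat z [ 0.0803 -0.0003  0.0005]
```

View pics/i2.png

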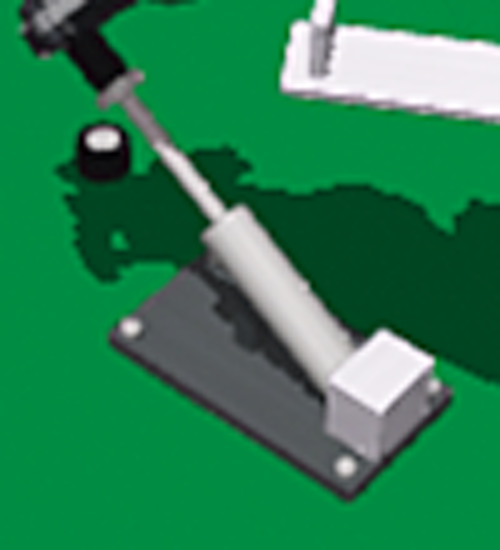

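The side picture shows the shaft going into the mouth centrally at crop (220,218), and there is no contact force. Continuing.

Request:
{"fn": "move_arm", "kwargs": {"steps": [[[0.012,0,0,0,0,0],[0.012,0,0,0,0,0],[0.012,0,0,0,0,0],[0.012,0,0,0,0,0],[0,0,0,0,0,0]]]}}

```text
clock: 10.65
eef_pos: [0.6437, -0.0631, 0.1217]
eef_rot: [0.47, 2.494, -0.15]
ft_force: [-0.5, 0.2, -2.2]
grip_width: 0.0149
grip_force: 69.1
```

```bash
python3 chk.py
```

```text
t 10.65 pos [ 0.6437 -0.0631  0.1217] j [-0.2712 -0.4819 -0.7667  0.6775 -0.0594  0.0826] F [-0.5004  0.212  -2.1949] gw 0.014931189981072417 69.13566470146179
shift if shift first [-0.1023  0.0003 -0.0005] | turn units [-0.0114  0.0006  0.0006] | shift if turned first [-0.1023  0.0003 -0.0005]
in tube frame (tip, collar): along,lat y,lat z [-0.0623 -0.0003  0.0005]
in tube frame (tip, collar): along,lat y,lat z [ 0.0327 -0.0003  0.0005]
```

Request:
{"fn": "move_arm", "kwargs": {"steps": [[[0.01,0,0,0,0,0],[0.01,0,0,0,0,0],[0.006,0,0,0,0,0],[0,0,0,0,0,0]]]}}

```text
clock: 11.05
eef_pos: [0.6241, -0.0555, 0.107]
eef_rot: [0.47, 2.493, -0.15]
ft_force: [0.1, -0.0, -2.6]
grip_width: 0.015
grip_force: 69.1
```

Request:
{"fn": "move_arm", "kwargs": {"steps": [[[0.003,0,0,0,0,0],[0.002,0,0,0,0,0],[0,0,0,0,0,0]]]}}

```text
clock: 11.35
eef_pos: [0.621, -0.0544, 0.1051]
eef_rot: [0.47, 2.492, -0.15]
ft_force: [-0.8, -0.3, -2.4]
grip_width: 0.0149
grip_force: 69.1
```

```bash
python3 chk.py
```

```text
t 11.35 pos [ 0.621  -0.0544  0.1051] j [-0.2656 -0.5615 -0.8531  0.6695 -0.0628  0.0874] F [-0.8435 -0.2665 -2.368 ] gw 0.014857613882045985 69.13152694702148
shift if shift first [-0.1318  0.0004  0.0001] | turn units [-0.0121  0.0122 -0.0016] | shift if turned first [-0.1318  0.0004 -0.0002]
in tube frame (tip, collar): along,lat y,lat z [-0.0918 -0.0003  0.0004]
in tube frame (tip, collar): along,lat y,lat z [ 0.0032 -0.0004  0.0002]
```

Request:
{"fn": "move_arm", "kwargs": {"steps": [[[0.002,0,0,0,0,0],[0,0,0,0,0,0]]]}}

```text
clock: 11.55
eef_pos: [0.6195, -0.0538, 0.1038]
eef_rot: [0.47, 2.492, -0.15]
ft_force: [0.0, 0.6, -2.7]
grip_width: 0.0148
grip_force: 69.1
```

Request:
{"fn": "move_arm", "kwargs": {"steps": [[[0.002,0,0,0,0,0],[0,0,0,0,0,0]]]}}

```text
clock: 11.75
eef_pos: [0.6181, -0.0532, 0.1029]
eef_rot: [0.47, 2.492, -0.15]
ft_force: [0.9, 0.0, -1.1]
grip_width: 0.0146
grip_force: 69.1
```

Request:
{"fn": "move_arm", "kwargs": {"steps": [[[0.001,0,0,0,0,0],[0,0,0,0,0,0]]]}}

```text
clock: 11.95
eef_pos: [0.618, -0.0532, 0.1032]
eef_rot: [0.47, 2.49, -0.151]
ft_force: [6.1, -1.6, -1.4]
grip_width: 0.0149
grip_force: 68.9
```

Contact force is rising. I'll press a little more and hold.

Request:
{"fn": "move_arm", "kwargs": {"steps": [[[0.001,0,0,0,0,0],[0,0,0,0,0,0],[0,0,0,0,0,0],[0,0,0,0,0,0]]]}}

```text
clock: 12.35
eef_pos: [0.6178, -0.0532, 0.1034]
eef_rot: [0.47, 2.488, -0.151]
ft_force: [7.0, -3.1, -1.2]
grip_width: 0.0149
grip_force: 68.5
```

```bash
python3 chk.py;python3 - <<'E'
from h import *
s=robot.camera("side")
cv2.imwrite("pics/i3.png",cv2.resize(s[180:290,240:340],None,fx=5,fy=5,interpolation=2)[:,:,::-1])
E
```

```text
t 12.35 pos [ 0.6178 -0.0532  0.1034] j [-0.2648 -0.5779 -0.8688  0.6666 -0.0635  0.0884] F [ 6.9819 -3.075  -1.1958] gw 0.014881427264862277 68.52992177009583
shift if shift first [-0.1356  0.0006  0.0011] | turn units [-0.0114  0.0374 -0.0053] | shift if turned first [-0.1356  0.0005  0.0004]
in tube frame (tip, collar): along,lat y,lat z [-0.0957 -0.0003  0.0004]
in tube frame (tip, collar): along,lat y,lat z [-0.0007 -0.0004 -0.0001]
```

View pics/i3.png

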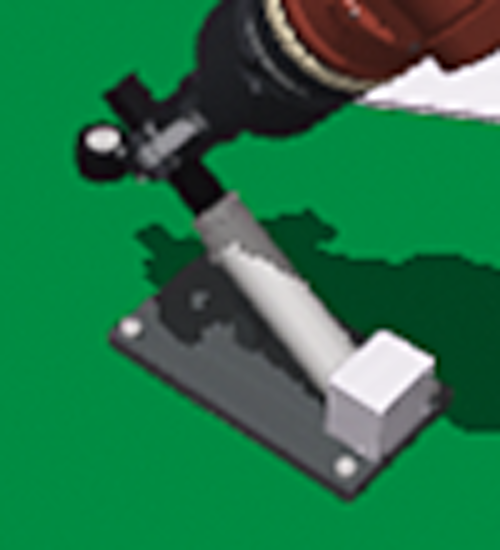

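The side picture shows the collar seated on the mouth at crop (215,215), and the measured pose agrees (tip at -96 mm). Drawing out.

Request:
{"fn": "move_arm", "kwargs": {"steps": [[[-0.01,0,0,0,0,0],[-0.015,0,0,0,0,0],[-0.02,0,0,0,0,0],[-0.02,0,0,0,0,0],[-0.02,0,0,0,0,0]]]}}

```text
clock: 12.9
eef_pos: [0.6818, -0.0781, 0.1505]
eef_rot: [0.47, 2.493, -0.15]
ft_force: [-0.5, 0.1, -2.0]
grip_width: 0.0147
grip_force: 69.2
```

Request:
{"fn": "move_arm", "kwargs": {"steps": [[[-0.02,0,0,0,0,0],[-0.02,0,0,0,0,0],[-0.015,0,0,0,0,0],[0,0,0,0,0,0],[0,0,0,0,0,0]]]}}

```text
clock: 13.4
eef_pos: [0.7228, -0.0941, 0.1811]
eef_rot: [0.47, 2.494, -0.15]
ft_force: [0.5, -0.2, -3.0]
grip_width: 0.0148
grip_force: 69.2
```

```bash
python3 chk.py
```

```text
t 13.4 pos [ 0.7228 -0.0941  0.1811] j [-0.287  -0.2369 -0.4658  0.733  -0.0505  0.0699] F [ 0.4584 -0.1637 -2.9901] gw 0.01483432754766911 69.15617108345032
shift if shift first [ 0.0013  0.0005 -0.0005] | turn units [-0.0127 -0.0007 -0.001 ] | shift if turned first [ 0.0013  0.0005 -0.0005]
in tube frame (tip, collar): along,lat y,lat z [ 0.0413 -0.0004  0.0005]
in tube frame (tip, collar): along,lat y,lat z [ 0.1363 -0.0004  0.0005]
```

Request:
{"fn": "move_arm", "kwargs": {"steps": [[[0,0,-0.03,0,0,0],[0,0,-0.03,0,0,0],[0,0,-0.02,0,0,0],[0,0,0,0,0.875,0],[0,0,0,0,0.875,0]]]}}

```text
clock: 13.9
eef_pos: [0.6781, -0.076, 0.2485]
eef_rot: [0.514, 2.733, -0.096]
ft_force: [1.3, -1.9, -0.7]
grip_width: 0.0148
grip_force: 69.1
```

Request:
{"fn": "move_arm", "kwargs": {"steps": [[[0,0,0,0,0.875,0],[0,0,0,0,0.875,0],[0,0,0,0,0.875,0],[0,0,0,0,0,0],[0,0,0,0,0,0]]]}}

```text
clock: 14.4
eef_pos: [0.6807, -0.0775, 0.2457]
eef_rot: [0.578, 3.064, -0.01]
ft_force: [0.2, 0.3, -2.2]
grip_width: 0.0146
grip_force: 69.1
```

```bash
cat > fin.py <<'E'
from h import *
d=np.array([-np.cos(YT),-np.sin(YT),0]);W=np.array([.4675,.2426,.066])
goto(W+[0,0,.022]-.145*d,frame(d,[0,0,-1]))
st=robot.sense();Rc=R.from_rotvec(st["eef_rot"]).as_matrix();g=st["eef_pos"]-TG*Rc[:,2]
print("tip-window",g+Rc[:,0]*.145-W,"tip px",proj("side",[g+Rc[:,0]*.145,W]),proj("top",[g+Rc[:,0]*.145]))
E
python3 fin.py
```

```text
t 14.4 pos [ 0.6807 -0.0775  0.2457] j [-0.3022  0.3472  0.3996  1.5987 -0.0033  0.0708] F [ 0.2098  0.2701 -2.1631] gw 0.01463778123081408 69.08352613449097
shift if shift first [0.1745 0.2208 0.1718] | turn units [-0.0115  0.1769 -0.007 ] | shift if turned first [0.1699 0.2207 0.1764]
tip-window [ 0.0778 -0.2671  0.1948] tip px [[294.131  176.9358]
 [287.9151 327.3108]] [[234.4969 210.0593]]
```

Request:
{"fn": "move_arm", "kwargs": {"steps": [[[0,0,0,0,0.18,0],[0.024,0.032,0,0,0,0],[0.024,0.032,0,0,0,0],[0.024,0.032,0,0,0,0],[0.024,0.032,0,0,0,0]]]}}

```text
clock: 14.9
eef_pos: [0.6362, 0.0786, 0.2499]
eef_rot: [0.581, 3.081, -0.002]
ft_force: [0.0, 0.1, -1.6]
grip_width: 0.0148
grip_force: 69.1
```

Request:
{"fn": "move_arm", "kwargs": {"steps": [[[0.024,0.032,0,0,0,0],[0.024,0.032,0,0,0,0],[0.024,0.028,0,0,0,0],[0,0,0.04,0,0,0],[0,0,0.04,0,0,0]]]}}

```text
clock: 15.4
eef_pos: [0.604, 0.1904, 0.1702]
eef_rot: [0.576, 3.078, 0.001]
ft_force: [0.5, -1.1, -3.0]
grip_width: 0.0146
grip_force: 69.1
```

Request:
{"fn": "move_arm", "kwargs": {"steps": [[[0,0,0.03,0,0,0],[0,0,0,0,0,0],[0,0,0,0,0,0]]]}}

```text
clock: 15.7
eef_pos: [0.6038, 0.1886, 0.1396]
eef_rot: [0.581, 3.083, -0.001]
ft_force: [0.0, -1.6, -1.0]
grip_width: 0.0146
grip_force: 69.0
```

```bash
python3 fin.py
python3 - <<'E'
from h import *
t=robot.camera("top");s=robot.camera("side")
a=cv2.resize(t[190:290,95:175],None,fx=5,fy=5,interpolation=2);b=cv2.resize(s[260:360,240:320],None,fx=5,fy=5,interpolation=2)
cv2.imwrite("pics/f1.png",np.hstack([a,b])[:,:,::-1])
E
```

```text
t 15.7 pos [0.6038 0.1886 0.1396] j [ 0.0973  0.2006  0.0366  1.4032 -0.0018  0.4699] F [ 0.0031 -1.589  -1.0384] gw 0.01456189687025726 69.03465986251831
shift if shift first [0.0019 0.0008 0.0703] | turn units [ 0.0001  0.0285 -0.0043] | shift if turned first [0.0016 0.0008 0.0703]
tip-window [ 0.0012 -0.0012  0.0918] tip px [[288.7319 302.0545]
 [287.9151 327.3108]] [[117.7431 247.3356]]
```

View pics/f1.png

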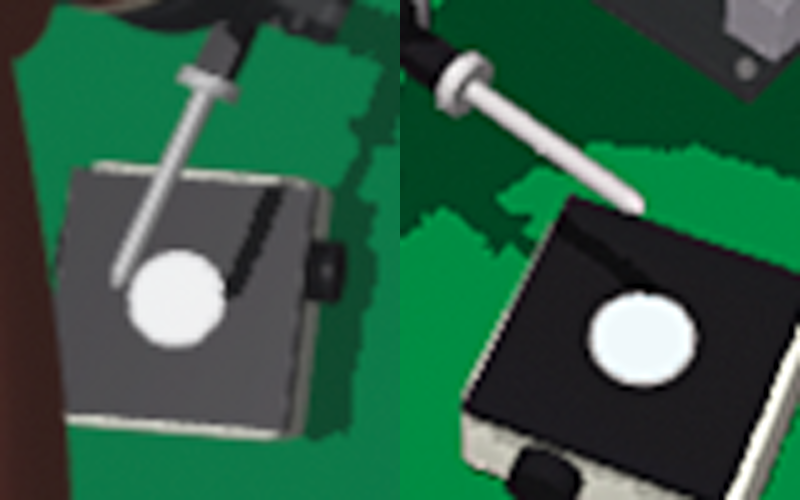

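Tip at top (118.6,247) and side (288,301.4), both within 1 px of the prediction. Descending.

Request:
{"fn": "move_arm", "kwargs": {"steps": [[[0.002,0.001,0.025,0,0.03,0],[0,0,0.02,0,0,0],[0,0,0.015,0,0,0],[0,0,0.008,0,0,0],[0,0,0,0,0,0]]]}}

```text
clock: 16.3
eef_pos: [0.6028, 0.1899, 0.0692]
eef_rot: [-0.582, -3.084, 0.001]
ft_force: [-0.7, -0.1, -1.7]
grip_width: 0.0152
grip_force: 69.1
```

Request:
{"fn": "move_arm", "kwargs": {"steps": [[[0,0,0,0,0,0],[0,0,0,0,0,0],[0,0,0,0,0,0]]]}}

```text
clock: 16.6
eef_pos: [0.6036, 0.19, 0.0704]
eef_rot: [-0.582, -3.085, 0.001]
ft_force: [-0.2, -0.7, -2.8]
grip_width: 0.0147
grip_force: 69.1
```

```bash
python3 fin.py
python3 - <<'E'
from h import *
t=robot.camera("top");s=robot.camera("side")
a=cv2.resize(t[190:290,95:175],None,fx=5,fy=5,interpolation=2);b=cv2.resize(s[260:360,240:320],None,fx=5,fy=5,interpolation=2)
cv2.imwrite("pics/f2.png",np.hstack([a,b])[:,:,::-1])
E
```

```text
t 16.6 pos [0.6036 0.19   0.0704] j [ 0.0987  0.2371 -0.0487  1.2868  0.0001  0.4717] F [-0.201  -0.7183 -2.8176] gw 0.0147383869311134 69.14690852165222
shift if shift first [ 0.0009 -0.0005  0.0011] | turn units [-0.0051 -0.0121 -0.0076] | shift if turned first [ 0.0009 -0.0005  0.0011]
tip-window [0.0011 0.0003 0.0234] tip px [[287.6894 321.281 ]
 [287.9151 327.3108]] [[126.7585 248.6046]]
```

View pics/f2.png

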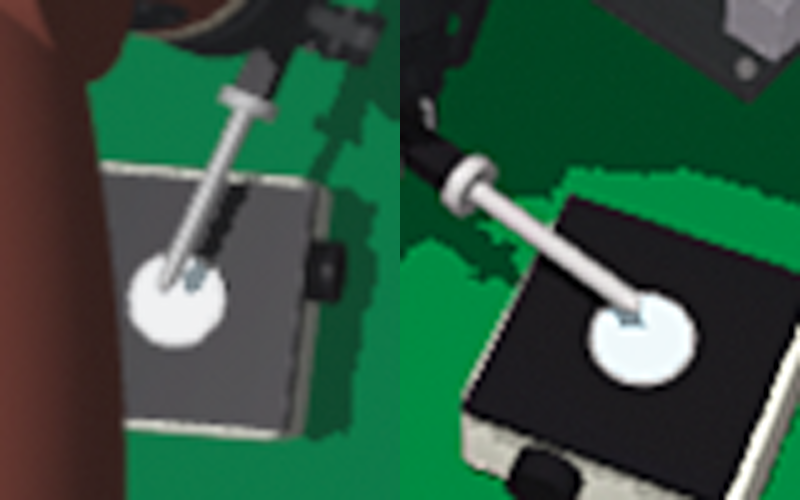

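The tip sits over the window at top (128,248) and side (287,320.6), which matches the computed pose of about 23 mm above and 1 mm off centre. Handing in.

```bash
python3 -c "
from plant import robot
print(robot.job_done())"
```

```text
the job is handed in; nothing more can be done
None
```

The rod went down the guide tube until its collar stopped at the mouth and was then drawn fully out. I handed the job in with it held still and level, tip about 23 mm above the window and about 1 mm off its centre; the hand-in gave no verdict.

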